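# Half-turn the bayonet lid of the jigsaw canister and hold it

### The arm

A 6-joint arm with a two-finger parallel gripper is mounted at the origin on the work surface. World frame = base frame: x ahead of the robot, y to its left, z up, the work surface at z = 0. Lengths are in m, angles in rad, forces in N, time in s.
With the tool pointing down it reaches from about 0.275 to 0.75 m from the base axis. Payload 10.2 kg.
Tool frame: the origin (TCP) lies at the very end of the fingers, on their centre line; the grasp point (between the pads) lies 19 mm behind it; z points along the fingers, y is the line along which they close (so a half turn about z gives the same grasp; the last joint's range is limited). The gripper opens to 85 mm and grips with 20 to 120 N. Pads are 22 mm wide; open, the fingers measure 114 mm over their backs; the gripper's body (76 mm by 85 mm) begins 54 mm behind the grasp point. The pads swing forward as they close: fully open they stand 13 mm farther back than shut.
Start: joints at [-1.465, 0.313, 1.498, -0, 1.331, -0.223], TCP at [0.17, -0.497, 0.195] pointing down, gripper open.
Joint ranges: [-2.94, 2.94], [-0.97, 2.17], [0.19, 2.56], [-1.23, 4.37], [0.02, 3.11], [-2.88, 2.88]. Speed limits (rad/s): [2.39, 2.39, 3.01, 3.14, 3.14, 3.14].

### API

Orientations are given as [roll, pitch, yaw] about the fixed x, y, z axes, in that order (R = Rz(yaw) Ry(pitch) Rx(roll)).
In Python, from rig import manip gives the robot as it stands. The module is installed in compiled form; this text tells all that it offers.
- The arm moves only by the tool jog_arm, never from a script. Its argument "series" is a list of rows, each a list of 3 entries, a list of its own where there are three numbers: the opening, from 0 (shut) to 1 (fully open), then the shift along the world's x, y, z in mm, then the turn, a rotation vector about the world's x, y, z in degrees. A call has 1 to 5 rows; each row is the pose to reach, as a shift and turn from the pose commanded when the call began; what a row does not reach only later rows make up. A row lasts 1/12 s, in which the tool goes at most 41.7 mm and 7.16 degrees, less where a joint would pass 70% of its speed; a pose out of reach is approached as far as the arm can. A call with a gripper value outside its range is refused whole. The fingers move at their own pace and stop on an object; "force" is the grip in N (left out, the last holds). Time passes only in rows, so rows that repeat a pose let the fingers close. It gives the time, the measured TCP pose, the force, the opening and the grip force at its end, in the units of the state.
- manip.get_obs(): the state, without advancing time (a new reading comes with each control period).
- manip.get_image(name): name is "scene" or "top"; returns (picture, depth): 384x512x3 uint8, red, green, blue; 384x512 float32, m along the optical axis (not along the pixel's ray), 0 where there is no reading.
- manip.camera_model(name): a dict with "fx", "fy", "cx", "cy" (pixels), "R" (3x3) and "t" (3): a world point X has camera coordinates R X + t. Camera axes: x right, y down, z forward; pixel columns grow to the right and rows downward; lengths in m; the calibration is good to about 2 mm. A picture is of the moment at which its call begins. camera_model takes no time and is no camera call.
- manip.close_job(): hands the job in; it is judged then, once.
The state is a dict: "clock": time; "joint_pos": joint angles; "joint_velocities": joint speeds; "joint_efforts": joint torques, N m; "position": TCP position; "ee_rot": TCP orientation; "contact_force": force on the tool from outside, world axes, zero at the start; "torque": the same for the moment, N m; "grip_width": opening from 0.0 (shut) to 1.0 (fully open); "grasp_force": force on a finger pad.
Only numpy, scipy, OpenCV 4.12 (cv2) and the standard library are available. Lean on these libraries where they do the work, as an engineer would, in place of code of your own. Each camera call takes 0.05 s, during which the arm holds its last target. There are 200 camera calls.

### The job

Close the jigsaw-piece canister only half way: take the lid with the wooden bar grip, ease it gently into the canister's mouth with its two lugs going down through the two notches until its rim sits flat, then turn it clockwise (seen from above) against the return spring to the long raised rib, half way to the lock, and never so far that it clicks. Finish still gripping the lid there, so that I can check the seal before it is locked; leave everything else on the table where it is.

Things in the scene. Friction and masses are not known exactly. Their poses are not given: they have to be found in the camera images.
- lid: Bayonet lid, loose (0.13 to 0.21 kg), level on the table, lugs down. Origin: centre of its underside; z up; x along lugs and bar grip. Plug 60 mm in diameter, z 0 to 22 mm; rim disc 95 mm in diameter, z 22 to 27 mm; on it a wooden bar grip 66 mm long (x), 14 mm wide (y), up to z 59 mm. A half turn makes the same lid: either lug fits either notch.
- lid_grip (a point): Centre of the lid's wooden bar grip, 47 mm above the lid's underside, 12 mm below the top of the bar, 20 mm above the rim disc; axes as the lid's.
- lid_lug (a point): Outer end of the lug on the lid's +x side, 39 mm from its axis, 4 mm above its underside; the other lug is opposite. Each lug is 13 mm wide and 8 mm high (lid z 0 to 8 mm).
- canister: Open aluminium canister, fixed to the table, 108 mm in diameter (112 at the rubber foot), 100 mm tall. Origin: centre of its underside; z up; the two notches lie on its +x and -x sides. Lid fully down: rim disc resting on the seal ring round the mouth, lid origin 80 mm above the canister's (78 if the seal is pressed flat). The neck is thin: never force the lid on it with over 40 N.
- canister_mouth (a point): Centre of the mouth, level with the collar's top, 100 mm up; axes as the canister's. Collar: 66 mm bore, 10 mm thick; on it a sprung rubber seal ring, 2 mm proud, which yields at 2.5 to 12 N. The lid goes in with its x axis along the canister's x axis (3 mm, 0.1 rad play), then can rise 2 mm and turns clockwise from above (yaw decreasing) only.
- canister_notch (a point): Top of the collar at the outer end of the +x notch, 44 mm from the axis; the other is opposite. The notches are 20 mm wide at the bore and 26 mm at the outer end. A raised dot on the collar just outside each notch marks the entry (0 deg).
- canister_half (a point): The long narrow raised rib on the collar, running on down the canister's side, 51 mm from the axis, 45 deg clockwise of the +x notch (another is opposite): half way, when the lid's bar points at the ribs. A wider square mark 90 deg clockwise of each notch is the locked position. Two sprung balls, felt from about 55 deg, click before it.
- catch (a joint): Sprung catch in the canister which the lugs push round (rad): 0 with no lid turned in; then the lid's clockwise angle from the notches less about 0.14. Half way (45 deg) is about 0.65; from 1.1 it has clicked. The spring pushes back with 0.07 N m at 0, 0.12 N m at half way: a lid let go turns back.
- press_lid: Bystander: another lid, a plain push-on one for some other jar, 88 mm in diameter, 44 mm tall, with a round wooden knob and no lugs. Origin: centre of its underside. Leave it alone.
- mug: Bystander: white mug, 80 mm in diameter, 95 mm tall, handle to +y. Origin: centre of its underside.
- bowl: Bystander: wooden bowl, 124 mm in diameter, 45 mm tall. Origin: centre of its underside.
- glasses_case: Bystander: grey glasses case 160 x 62 x 36 mm, long in x. Origin: centre of its underside.
- piece_a: Bystander: loose wooden jigsaw piece about 30 x 26 x 4 mm lying flat. Origin: centre of its underside.
- piece_b: Bystander: loose wooden jigsaw piece about 30 x 26 x 4 mm lying flat. Origin: centre of its underside.
- piece_c: Bystander: loose wooden jigsaw piece about 30 x 26 x 4 mm lying flat. Origin: centre of its underside.
There are look-alikes about, which are no part of the job. What is shaped like the lid but green or orange is not meant.

How it is judged:
On the way, in this order (a step that is already met when the one before it is completed fails the run):
1. the lid is lifted clear of the table in the gripper (height (world z) of lid above 0.1 m and contact force between the fingers and lid above 1 N), for 0.1 s.
2. the lid is fully down in the mouth, lugs through the notches (z of lid in the frame of canister between 0.0755 and 0.083 m and horizontal distance between lid and canister below 0.006 m and angle between lid's own z axis and vertical below 0.1 rad and angle between the x axis of lid and the x axis of canister, either way round below 0.35 rad), for 0.1 s.
At the end, for the whole second after the job is handed in: Lid level and down in the mouth (underside 75.5 to 83 mm above the canister's, within 6 mm of its axis), turned clockwise 45 +/- 7.5 deg from the notches, the catch pushed round (0.45 to 0.85), still, and gripped by the fingers (over 2 N); bystanders within 30 mm of their places (z of lid in the frame of canister between 0.0755 and 0.083 m and horizontal distance between lid and canister below 0.006 m and angle between lid's own z axis and vertical below 0.1 rad and angle between the x axis of lid and the x axis of canister, either way round between 0.655 and 0.915 rad and value of joint catch between 0.45 and 0.85 rad and contact force between the fingers and lid above 2 N and angular speed of lid below 0.1 rad/s and distance of each of press_lid, mug, bowl, glasses_case, piece_a, piece_b, piece_c from where it was at the start of the episode below 0.03 m); the arm keeps its last pose, push and grip.
It fails at once if the lid is turned so far that it clicks (catch beyond 1.1 rad) (value of joint catch above 1.1 rad).
It fails at once if the lid is forced against the canister with more than 40 N (contact force between lid and canister above 40 N).
It fails at once if a bystander is moved more than 30 mm (distance of any of press_lid, mug, bowl, glasses_case, piece_a, piece_b, piece_c from where it was at the start of the episode above 0.03 m).
It also fails if it takes over 43 s, if anything falls off the work surface, if the arm or the gripper's body presses on something with over 40 N, if the wrist force passes 120 N, or if a joint passes its speed limit or range.

## Working session

There is one attempt and no reset: what is moved stays moved. The work goes in short steps, Python scripts to look and compute and a tool call to move; the robot and the scene stay as the last step left them, time stands still between calls to the robot, and variables do not carry over. Pictures are saved under pics/ and viewed, at most 10 in all, crops included, and the job is handed in when it is done.

Besides the shell and the picture viewer there is one more tool, called after ">>>" as name(argument=value, ...), one argument or row to a line, values as JSON. jog_arm: Moves the arm, as the interface text tells. Its arguments: {"type":"object","properties":{"series":{"type":"array","items":{"type":"array"}},"force":{"type":"number"}},"required":["series"]}

```bash
mkdir -p pics; cat > h.py <<'E'
import numpy as np, cv2
from rig import manip
def cloud(name):
    im,d=manip.get_image(name); c=manip.camera_model(name)
    v,u=np.mgrid[:384,:512]
    P=np.stack([(u-c['cx'])/c['fx']*d,(v-c['cy'])/c['fy']*d,d],-1)
    W=(P-np.array(c['t']))@np.array(c['R']); W[d==0]=np.nan
    return im,W
E
python3 - <<'E'
from h import *
for n in('scene','top'):
    im,W=cloud(n); np.savez(f'{n}0.npz',im=im,W=W)
    cv2.imwrite(f'pics/{n}0.png',cv2.resize(im[:,:,::-1],(800,600)))
print(manip.get_obs())
E
```

```text
{'clock': 0.1, 'joint_pos': array([-1.46542145e+00,  3.13401827e-01,  1.49834180e+00,  9.57647204e-06,
        1.33097722e+00, -2.23374237e-01]), 'joint_velocities': array([-0.00039407, -0.00146811, -0.00258184,  0.00067017, -0.00062897,
        0.00098544]), 'joint_efforts': array([ 1.64962283e-03, -4.12902188e+01, -2.60143644e+01, -2.75300472e-04,
        3.01452725e-03,  1.00634330e-05]), 'position': array([ 0.16947748, -0.49662216,  0.19439561]), 'ee_rot': array([-3.14049454e+00, -2.58989430e-04,  3.28746694e-01]), 'contact_force': array([-0.27084167, -0.38241108, -0.26547405]), 'torque': array([-0.00918199,  0.03541108,  0.00242342]), 'grasp_force': 0.0, 'grip_width': 1.0014881292626725}
```

View pics/top0.png

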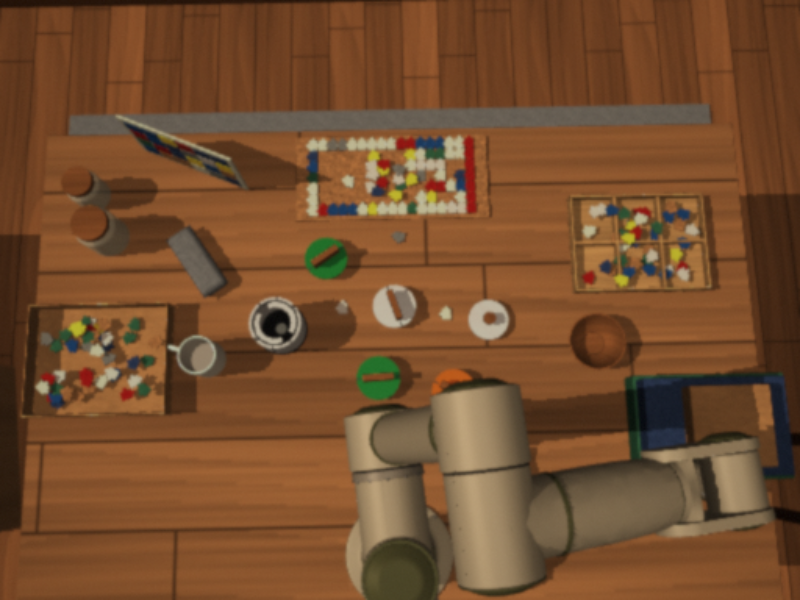

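View pics/scene0.png

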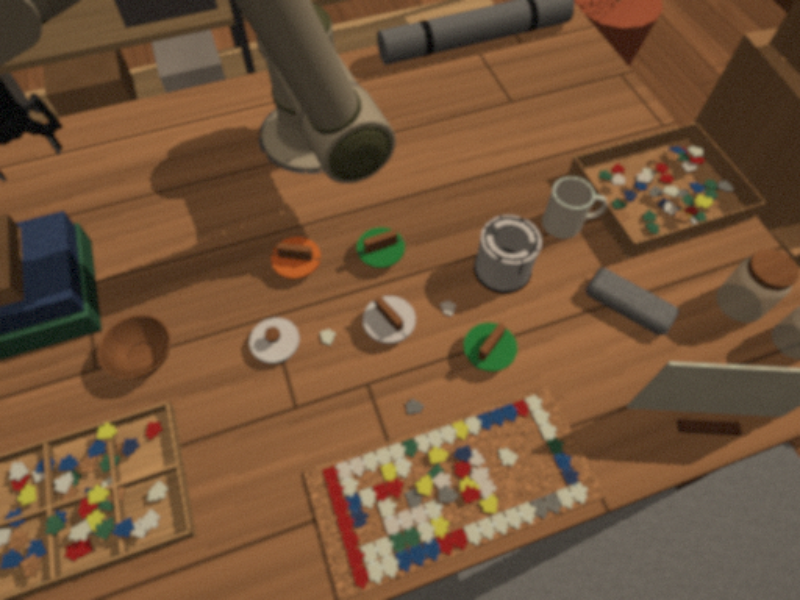

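Top view: the candidates are the white lid with a bar at (395,307), the white lid with a round knob at (489,320), which is press_lid, green bar lids at (326,258) and (379,377), and an orange one at (452,383). The white bar lid fits, because it has a wooden bar grip and is neither green nor orange. The canister is at (277,325). Next I'll confirm with crops and measure.

```bash
python3 - <<'E'
from h import *
tiles=[]
def rect(name,im,c,z,r=0.065,N=390):
    cam=manip.camera_model(name);K=np.array([[cam['fx'],0,cam['cx']],[0,cam['fy'],cam['cy']],[0,0,1]])
    yy,xx=np.mgrid[:N,:N]  # image up=+x world, left=+y
    X=np.stack([c[0]+r-yy/N*2*r,c[1]+r-xx/N*2*r,np.full((N,N),z)],-1)
    p=X@np.array(cam['R']).T+np.array(cam['t']);p=p@K.T;p=(p/p[...,2:]).astype(np.float32)
    return cv2.remap(im,p[...,0],p[...,1],cv2.INTER_CUBIC)
D={n:np.load(n+'0.npz') for n in('top','scene')}
W=D['top']['W']
def at(u,v): return W[int(v*.64),int(u*.64)]
g=[at(395,290),at(277,325)]
print(g, at(489,320))
for n in D:
    P=D[n]['W'].reshape(-1,3); 
    for nm,c0,lo,hi in(('bar',at(395,307),.05,.065),('rim',at(395,307),.018,.035),('canister',at(277,325),.092,.112)):
        m=(np.hypot(*(P[:,:2]-c0[:2]).T)<.07)&(P[:,2]>lo)&(P[:,2]<hi);Q=P[m]
        if len(Q)<5: print(n,nm,len(Q));continue
        R=cv2.minAreaRect((Q[:,:2]*1000).astype(np.float32)); e=cv2.minEnclosingCircle((Q[:,:2]*1000).astype(np.float32))
        q=Q[:,:2]-Q[:,:2].mean(0);w,V=np.linalg.eigh(q.T@q)
        print(n,nm,len(Q),'mean',Q.mean(0)*1000,'rect',R,'circ',e,'yaw',np.degrees(np.arctan2(V[1,1],V[0,1])),'z',np.median(Q[:,2]))
        if nm=='bar' : lc=np.array(R[0])/1000
        if nm=='canister': cc=np.array(e[0])/1000
    if n=='top': l0,c1=lc,cc
a=[np.hstack([rect(n,D[n]['im'],l0,.059),rect(n,D[n]['im'],c1,.1)]) for n in D]
cv2.imwrite('pics/crop1.png',cv2.resize(np.vstack(a),(600,600))[:,:,::-1])
E
```

```text
[array([0.56084571, 0.00098168, 0.03061601]), array([0.48928144, 0.26095662, 0.01141875])] [ 0.48852948 -0.20073637  0.04297255]
top bar 79 mean [525.26703258   2.52758407  59.26318202] rect ((524.8078002929688, 2.0855369567871094), (64.89136505126953, 13.835428237915039), 19.624805450439453) circ ((524.9403686523438, 1.7536734342575073), 32.488285064697266) yaw -160.58102639532282 z 0.05962660890466477
top rim 485 mean [523.73039391   1.64637974  27.71930676] rect ((525.521484375, 2.037811279296875), (92.45285034179688, 91.4718017578125), 43.8928337097168) circ ((525.128662109375, 1.1185122728347778), 47.95957946777344) yaw 117.12278973792607 z 0.027975221412096456
top canister 522 mean [481.60637723 251.01088827 101.1911385 ] rect ((482.0479736328125, 250.83139038085938), (108.63868713378906, 106.69132995605469), 27.706443786621094) circ ((481.344970703125, 251.1781463623047), 55.162445068359375) yaw 128.0939022679705 z 0.10106077405582103
scene bar 126 mean [528.52922615   1.74869903  58.2886736 ] rect ((526.9525756835938, 1.8987312316894531), (64.97370147705078, 14.208138465881348), 18.894657135009766) circ ((527.0645751953125, 1.9621747732162476), 32.73197555541992) yaw -160.63214233804027 z 0.05870486275909691
scene rim 624 mean [531.01829285   0.76220818  27.06724038] rect ((527.1467895507812, 1.9454879760742188), (91.01067352294922, 95.32283020019531), 71.93069458007812) circ ((527.5250244140625, 3.9379451274871826), 48.91277313232422) yaw 103.95098600255426 z 0.02697511948568996
scene canister 653 mean [485.5626517  249.49849981  99.85770574] rect ((483.7073059082031, 251.10342407226562), (106.71410369873047, 108.71656036376953), 37.48097610473633) circ ((482.74212646484375, 251.30679321289062), 55.71236801147461) yaw 136.26010950149228 z 0.10014494743695172
```

View pics/crop1.png

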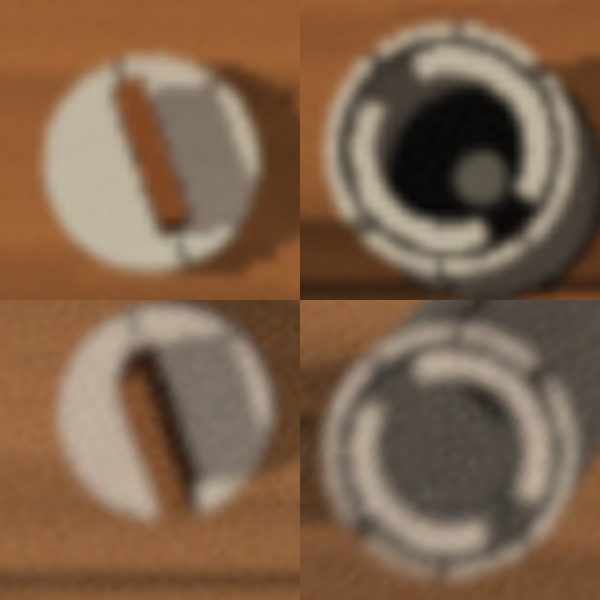

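The crop shows the white bar lid, with the bar at yaw of about +19°. The canister has gaps in its white ring at about (395,85) and (510,215), so the notch axis is near 45° yaw, with the rib tick at (455,30). I'll refine the notch yaw and start moving.

```bash
python3 - <<'E'
from h import *
for n,c in(('top',(.4815,.251)),('scene',(.4835,.251))):
    im=np.load(n+'0.npz')['im'].astype(np.float32).mean(-1)
    cam=manip.camera_model(n);K=np.array([[cam['fx'],0,cam['cx']],[0,cam['fy'],cam['cy']],[0,0,1]])
    a=np.radians(np.arange(0,360,2))
    def prof(rs,z):
        o=0
        for r in rs:
            X=np.stack([c[0]+r*np.cos(a),c[1]+r*np.sin(a),np.full_like(a,z)],-1)
            p=(X@np.array(cam['R']).T+np.array(cam['t']))@K.T;p=(p/p[:,2:]).astype(np.float32)
            o=o+cv2.remap(im,p[:,:1],p[:,1:2],cv2.INTER_LINEAR)[:,0]
        return o/len(rs)
    s=prof([.037,.038,.039,.04],.102); t=(s.max()+s.min())/2+10
    b=s<t; e=np.flatnonzero(b!=np.roll(b,1))*2; print(n,'dark edges',[(int(k),bool(b[k//2])) for k in e])
    s2=prof([.050,.051,.052],.1); print('marks(deg,val)',[(2*i,int(s2[i])) for i in range(180) if s2[i]==min(s2[np.arange(i-5,i+6)%180])])
# full 2D offsets: tool yaw ref
o=manip.get_obs();print(o['position'],o['ee_rot'])
E
```

```text
top dark edges [(26, True), (58, False), (204, True), (240, False)]
marks(deg,val) [(18, 130), (40, 97), (80, 141), (96, 144), (132, 86), (156, 141), (174, 123), (194, 136), (196, 136), (220, 107), (236, 136), (274, 140), (312, 82), (356, 116)]
scene dark edges [(22, True), (64, False), (204, True), (238, False)]
marks(deg,val) [(42, 115), (80, 129), (132, 77), (176, 98), (202, 105), (218, 96), (272, 130), (308, 72), (356, 104)]
[ 0.16947748 -0.49662216  0.19439561] [-3.14049454e+00 -2.58989430e-04  3.28746694e-01]
```

>>> jog_arm(
  series=[
    [1, [0, 0, 80], [0, 0, 0]],
    [1, [40, 20, 80], [0, 0, 0]],
    [1, [80, 40, 80], [0, 0, 0]],
    [1, [120, 60, 80], [0, 0, 0]],
    [1, [155, 85, 80], [0, 0, 0]],
  ],
  force=50,
)

```text
clock: 0.52
position: [0.3081, -0.4227, 0.275]
ee_rot: [3.141, -0.0, 0.328]
contact_force: [0.6, -1.2, -1.5]
grip_width: 0.998
grasp_force: 0.0
```

Notch axis is about 41° yaw and the half-way rib about -4°. Lid is at (526, 2), bar yaw 19.3°.

>>> jog_arm(
  series=[
    [1, [50, 35, -10], [0, 0, 0]],
    [1, [75, 70, -20], [0, 0, 0]],
    [1, [95, 105, -30], [0, 0, 0]],
    [1, [115, 140, -40], [0, 0, 0]],
    [1, [135, 175, -50], [0, 0, 0]],
  ],
)

```text
clock: 0.93
position: [0.432, -0.2641, 0.2288]
ee_rot: [-3.141, 0.0, 0.329]
contact_force: [0.9, -0.9, 0.1]
grip_width: 0.998
grasp_force: 0.0
```

>>> jog_arm(
  series=[
    [1, [15, 35, 0], [0, 0, 0]],
    [1, [30, 70, 0], [0, 0, 0]],
    [1, [45, 105, 0], [0, 0, 0]],
    [1, [55, 140, 0], [0, 0, 0]],
    [1, [60, 175, 0], [0, 0, 0]],
  ],
)

```text
clock: 1.35
position: [0.4918, -0.0891, 0.2292]
ee_rot: [-3.141, 0.0, 0.329]
contact_force: [0.7, 0.6, -0.3]
grip_width: 1.002
grasp_force: 0.0
```

>>> jog_arm(
  series=[
    [1, [6, 30, 0], [0, 0, 0.5]],
    [1, [6, 63, 0], [0, 0, 0.5]],
    [1, [6, 63, -30], [0, 0, 0.5]],
    [1, [6, 63, -60], [0, 0, 0.5]],
    [1, [6, 63, -60], [0, 0, 0.5]],
  ],
)

```text
clock: 1.77
position: [0.4946, -0.0268, 0.1648]
ee_rot: [-3.136, 0.008, 0.339]
contact_force: [-0.4, -0.5, -1.1]
grip_width: 0.998
grasp_force: 0.0
```

>>> jog_arm(
  series=[
    [1, [0, 0, 0], [0, 0, 0]],
    [1, [0, 0, 0], [0, 0, 0]],
  ],
)

```text
clock: 1.93
position: [0.498, -0.0285, 0.1711]
ee_rot: [3.141, -0.001, 0.337]
contact_force: [-0.0, 0.1, 1.0]
grip_width: 1.001
grasp_force: 0.0
```

>>> jog_arm(
  series=[
    [1, [28, 30, 0], [0, 0, 0]],
    [1, [28, 30, -25], [0, 0, 0]],
    [1, [28, 30, -55], [0, 0, 0]],
    [1, [28, 30, -80], [0, 0, 0]],
    [1, [28, 30, -80], [0, 0, 0]],
  ],
)

```text
clock: 2.35
position: [0.5239, 0.002, 0.087]
ee_rot: [-3.139, 0.005, 0.337]
contact_force: [-1.1, 0.5, 0.8]
grip_width: 1.0
grasp_force: 0.0
```

```bash
python3 - <<'E'
from h import *
o=manip.get_obs();print(o['position'],o['ee_rot'])
im,W=cloud('scene');cv2.imwrite('pics/s2.png',cv2.resize(im[130:290,150:420,::-1],(800,474),interpolation=cv2.INTER_CUBIC))
E
```

```text
[0.52387154 0.00197685 0.08704738] [-3.13875855  0.00453258  0.33698091]
```

View pics/s2.png

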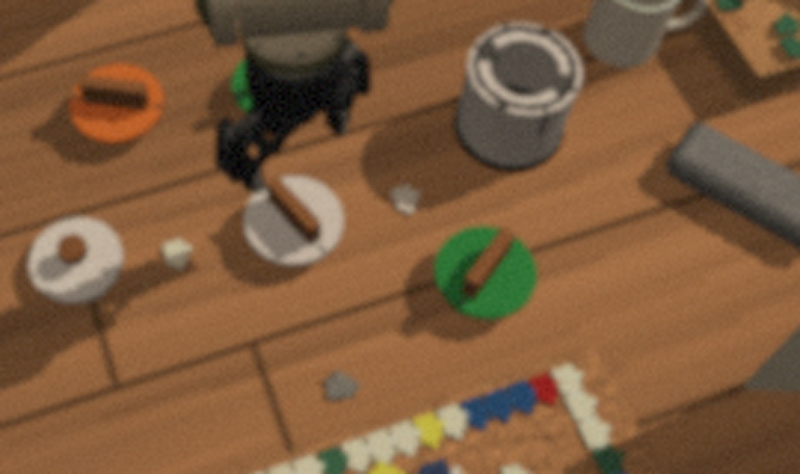

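The open fingers straddle the white lid's bar (about (290,205) in the crop). Descending.

>>> jog_arm(
  series=[
    [1, [2, 0, -20], [0, 0, 0]],
    [1, [2, 0, -40], [0, 0, 0]],
    [1, [2, 0, -52], [0, 0, 0]],
    [1, [2, 0, -52], [0, 0, 0]],
    [1, [2, 0, -52], [0, 0, 0]],
  ],
)

```text
clock: 2.82
position: [0.5287, 0.0015, 0.0398]
ee_rot: [3.14, -0.002, 0.337]
contact_force: [-0.4, -0.2, -0.2]
grip_width: 0.999
grasp_force: 0.0
```

>>> jog_arm(
  series=[
    [1, [-2, 0, -7], [0, 0, 0]],
    [1, [-2, 0, -7], [0, 0, 0]],
    [0, [-2, 0, -7], [0, 0, 0]],
    [0, [-2, 0, -7], [0, 0, 0]],
    [0, [-2, 0, -7], [0, 0, 0]],
  ],
  force=50,
)

```text
clock: 3.23
position: [0.5256, 0.0019, 0.0311]
ee_rot: [3.141, -0.001, 0.338]
contact_force: [-0.4, 0.6, -0.2]
grip_width: 0.604
grasp_force: 0.0
```

>>> jog_arm(
  series=[
    [0, [0, 0, 0], [0, 0, 0]],
    [0, [0, 0, 0], [0, 0, 0]],
    [0, [0, 0, 0], [0, 0, 0]],
    [0, [0, 0, 0], [0, 0, 0]],
    [0, [0, 0, 0], [0, 0, 0]],
  ],
)

```text
clock: 3.65
position: [0.5254, 0.0019, 0.0306]
ee_rot: [3.142, -0.0, 0.338]
contact_force: [-0.4, 0.3, 0.5]
grip_width: 0.004
grasp_force: 0.0
```

The gripper shut on nothing. I'll look.

```bash
python3 - <<'E'
from h import *
o=manip.get_obs();print(o)
im,W=cloud('scene');im2,W2=cloud('top');np.savez('s3.npz',im=im,W=W,im2=im2,W2=W2)
a=cv2.resize(im[150:260,190:340,::-1],(800,587),interpolation=cv2.INTER_CUBIC)
b=cv2.resize(im2[130:240,180:330,::-1],(800,587),interpolation=cv2.INTER_CUBIC)
cv2.imwrite('pics/s3.png',cv2.resize(np.hstack([a,b]),(800,300)))
E
```

```text
{'clock': 3.65, 'joint_pos': array([-2.19548137e-01,  5.04059584e-01,  1.68868550e+00, -2.07923308e-05,
        9.48793166e-01,  1.01370728e+00]), 'joint_velocities': array([-0.00156437, -0.00166497, -0.00069388, -0.00236318, -0.0002052 ,
       -0.00021512]), 'joint_efforts': array([ 8.27626391e-04, -4.46173453e+01, -2.07175255e+01,  1.04930398e-04,
        1.18678090e-03, -8.74762236e-06]), 'position': array([0.52537092, 0.00192138, 0.03062507]), 'ee_rot': array([ 3.14154954e+00, -3.72446986e-05,  3.37553025e-01]), 'contact_force': array([-0.37353627,  0.31867319,  0.50274133]), 'torque': array([0.02739596, 0.01957109, 0.09127356]), 'grasp_force': 0.0, 'grip_width': 0.0038774321493316283}
```

View pics/s3.png

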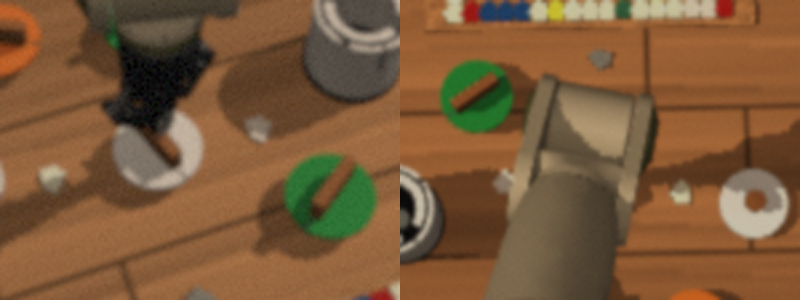

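```bash
python3 - <<'E'
from h import *
d=np.load('s3.npz');W=d['W'];im=d['im'].astype(int)
m=(np.hypot(W[...,0]-.51,W[...,1]-.0)<.09)&(W[...,2]>.03)&(im.max(-1)<70)
Q=W[m]
for lo in np.arange(.03,.13,.01):
    q=Q[(Q[:,2]>=lo)&(Q[:,2]<lo+.01)]
    if len(q):print(round(lo,2),len(q),(q.mean(0)*1000).round(),(q.min(0)*1000).round(),(q.max(0)*1000).round())
b=(np.hypot(W[...,0]-.526,W[...,1]-.002)<.05)&(W[...,2]>.045)&(W[...,2]<.065)&(im[...,0]-im[...,2]>35)
q=W[b];print('bar',len(q),q.mean(0)*1000,q.min(0)*1000,q.max(0)*1000, cv2.minAreaRect((q[:,:2]*1000).astype(np.float32)))
v,u=np.nonzero(m);print(u.min(),u.max(),v.min(),v.max())
E
```

```text
0.03 7 [534.  -2.  38.] [520.  -8.  35.] [552.   5.  40.]
0.04 22 [535.  -2.  45.] [512. -11.  40.] [559.   8.  49.]
0.05 9 [535.  -1.  55.] [518.  -7.  52.] [560.   8.  58.]
0.06 2 [531.  -2.  65.] [528.  -4.  62.] [534.  -1.  69.]
0.07 4 [535.  -3.  78.] [530.  -8.  75.] [537.   1.  80.]
0.08 8 [536.  -4.  86.] [533.  -9.  83.] [538.   4.  88.]
0.09 13 [537.   1.  94.] [535.  -7.  90.] [540.  10. 100.]
0.1 9 [536.   3. 104.] [532.  -8. 101.] [539.  11. 108.]
0.11 26 [541.  -4. 116.] [529. -25. 111.] [549.  16. 120.]
0.12 50 [537.  -8. 124.] [525. -28. 120.] [551.  34. 130.]
bar 71 [542.75137754   5.46129593  56.36292967] [514.54959045  -8.60418298  45.14639903] [559.75481859  18.06062234  62.68185226] ((535.4021606445312, 4.413788795471191), (48.35801696777344, 13.114697456359863), 21.580665588378906)
217 277 78 210
```

```bash
python3 - <<'E'
from h import *
d=np.load('s3.npz');W=d['W'];im=d['im']
cv2.imwrite('pics/s4.png',cv2.resize(np.clip(im[160:230,220:300,::-1].astype(float)*1.6,0,255).astype(np.uint8),(640,560),interpolation=cv2.INTER_CUBIC))
for v in range(176,206,3): print(v,[(u,*(W[v,u]*1000).round().astype(int)) if np.isfinite(W[v,u,0]) else u for u in range(232,262,4)])
c=manip.camera_model('scene');K=np.array([[c['fx'],0,c['cx']],[0,c['fy'],c['cy']],[0,0,1]])
for z in(.031,.06):
  p=K@(np.array(c['R'])@[.5254,.0019,z]+np.array(c['t']));print(z,p[:2]/p[2])
E
```

```text
176 [(232, np.int64(403), np.int64(-9), np.int64(-2)), (236, np.int64(534), np.int64(-33), np.int64(202)), (240, np.int64(546), np.int64(-27), np.int64(215)), (244, np.int64(555), np.int64(-20), np.int64(224)), (248, np.int64(561), np.int64(-12), np.int64(230)), (252, np.int64(563), np.int64(-3), np.int64(227)), (256, np.int64(564), np.int64(7), np.int64(224)), (260, np.int64(561), np.int64(18), np.int64(215))]
179 [(232, np.int64(416), np.int64(-13), np.int64(3)), (236, np.int64(534), np.int64(-34), np.int64(188)), (240, np.int64(547), np.int64(-27), np.int64(203)), (244, np.int64(556), np.int64(-20), np.int64(213)), (248, np.int64(560), np.int64(-12), np.int64(215)), (252, np.int64(563), np.int64(-3), np.int64(216)), (256, np.int64(564), np.int64(7), np.int64(211)), (260, np.int64(562), np.int64(18), np.int64(202))]
182 [(232, np.int64(425), np.int64(-17), np.int64(1)), (236, np.int64(534), np.int64(-34), np.int64(175)), (240, np.int64(546), np.int64(-27), np.int64(189)), (244, np.int64(555), np.int64(-20), np.int64(199)), (248, np.int64(560), np.int64(-12), np.int64(202)), (252, n
[... 2389 characters left out ...]
p.int64(-9), np.int64(36)), (248, np.int64(529), np.int64(-2), np.int64(57)), (252, np.int64(533), np.int64(8), np.int64(57)), (256, np.int64(522), np.int64(24), np.int64(30)), (260, np.int64(526), np.int64(35), np.int64(29))]
203 [(232, np.int64(493), np.int64(-39), np.int64(1)), (236, np.int64(511), np.int64(-32), np.int64(26)), (240, np.int64(514), np.int64(-21), np.int64(25)), (244, np.int64(520), np.int64(-11), np.int64(28)), (248, np.int64(532), np.int64(-3), np.int64(45)), (252, np.int64(544), np.int64(4), np.int64(62)), (256, np.int64(547), np.int64(15), np.int64(59)), (260, np.int64(535), np.int64(32), np.int64(28))]
0.031 [248.86740481 202.97713318]
0.06 [248.83107783 197.88447022]
```

View pics/s4.png

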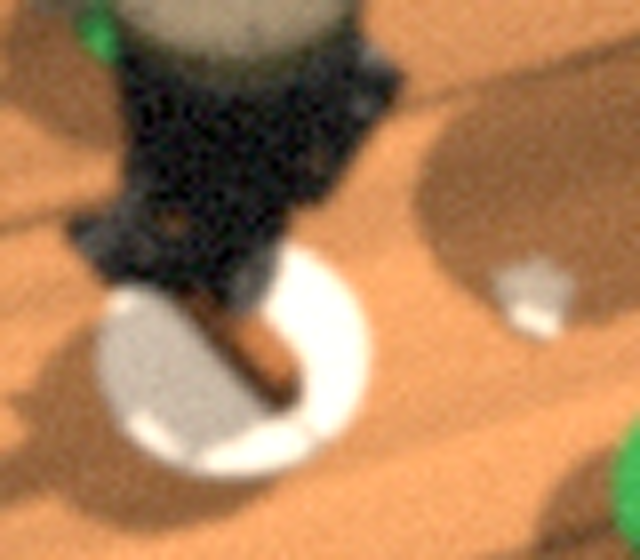

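```bash
python3 - <<'E'
from h import *
c=manip.camera_model('scene');K=np.array([[c['fx'],0,c['cx']],[0,c['fy'],c['cy']],[0,0,1]])
def pr(X): p=K@(np.array(c['R'])@X+np.array(c['t']));return (p[:2]/p[2]).round(1)
t=np.array([np.sin(.337),-np.cos(.337),0])
for s in(.0425,.057,-.0425,-.057):
  for z in(.1,.13): print(s,z,pr(np.array([.5239,.002,z])+s*t))
# s0: start image tips vs pose (0.1695,-.4966,.1944)
d=np.load('scene0.npz');W=d['W'];im=d['im'].astype(int)
m=(np.hypot(W[...,0]-.17,W[...,1]+.497)<.08)&(W[...,2]>.1)&(im.max(-1)<80);Q=W[m]
print(len(Q),Q.min(0) if len(Q) else '',np.percentile(Q[:,2],[1,5,20]) if len(Q) else '')
q=Q[Q[:,2]<np.percentile(Q[:,2],8)];print((q*1000).round())
E
```

```text
0.0425 0.1 [236.  198.7]
0.0425 0.13 [235.6 192.9]
0.057 0.1 [231.6 201.7]
0.057 0.13 [231.1 196. ]
-0.0425 0.1 [260.9 181.5]
-0.0425 0.13 [261.2 175.4]
-0.057 0.1 [265.  178.7]
-0.057 0.13 [265.4 172.5]
1453 [ 0.13943488 -0.57643557  0.100231  ] [0.10296979 0.10720692 0.10956588]
[[ 151. -518.  107.]
 [ 154. -512.  107.]
 [ 153. -526.  107.]
 [ 156. -515.  107.]
 [ 159. -502.  105.]
 [ 163. -507.  107.]
 [ 163. -505.  106.]
 [ 163. -503.  105.]
 [ 157. -535.  107.]
 [ 169. -502.  108.]
 [ 164. -502.  101.]
 [ 155. -553.  108.]
 [ 160. -535.  107.]
 [ 172. -505.  108.]
 [ 172. -502.  107.]
 [ 154. -567.  108.]
 [ 158. -556.  108.]
 [ 159. -554.  108.]
 [ 161. -546.  107.]
 [ 175. -503.  106.]
 [ 172. -502.  102.]
 [ 158. -567.  108.]
 [ 160. -562.  108.]
 [ 161. -556.  108.]
 [ 163. -551.  107.]
 [ 178. -508.  107.]
 [ 179. -506.  107.]
 [ 175. -505.  102.]
 [ 159. -573.  107.]
 [ 163. -560.  106.]
 [ 184. -503.  107.]
 [ 180. -502.  102.]
 [ 165. -565.  107.]
 [ 184. -514.  107.]
 [ 186. -504.  105.]
 [ 182. -503.  101.]
 [ 169. -563.  106.]
 [ 171. -560.  107.]
 [ 177. -544.  107.]
[... 939 characters left out ...]
 106.]
 [ 215. -530.  107.]
 [ 218. -522.  107.]
 [ 222. -511.  107.]
 [ 222. -502.  103.]
 [ 206. -566.  107.]
 [ 221. -524.  107.]
 [ 226. -511.  108.]
 [ 229. -503.  107.]
 [ 224. -503.  102.]
 [ 212. -561.  108.]
 [ 226. -522.  108.]
 [ 232. -503.  108.]
 [ 228. -503.  102.]
 [ 223. -538.  107.]
 [ 224. -536.  107.]
 [ 227. -530.  108.]
 [ 228. -525.  107.]
 [ 232. -510.  106.]
 [ 234. -505.  105.]
 [ 233. -503.  103.]
 [ 222. -551.  107.]
 [ 227. -538.  107.]
 [ 228. -535.  107.]
 [ 236. -503.  103.]
 [ 240. -503.  103.]
 [ 235. -532.  105.]
 [ 246. -505.  107.]
 [ 246. -502.  106.]
 [ 239. -534.  106.]
 [ 241. -531.  108.]
 [ 245. -518.  107.]
 [ 247. -513.  107.]
 [ 247. -504.  103.]]
```

The images put the fingertips about 30 mm higher than the stated TCP, so they shut above the bar. I'll open, go lower and check against the pads.

>>> jog_arm(
  series=[
    [1, [0, 0, 0], [0, 0, 0]],
    [1, [0, 0, 0], [0, 0, 0]],
    [1, [0, 0, 0], [0, 0, 0]],
    [1, [0, 0, 0], [0, 0, 0]],
    [1, [0, 0, 0], [0, 0, 0]],
  ],
)

```text
clock: 4.17
position: [0.5253, 0.0019, 0.0306]
ee_rot: [-3.142, 0.0, 0.338]
contact_force: [0.5, -0.6, 1.5]
grip_width: 0.713
grasp_force: 0.0
```

>>> jog_arm(
  series=[
    [1, [0, 0, -5], [0, 0, 0]],
    [1, [0, 0, -10], [0, 0, 0]],
    [1, [0, 0, -15], [0, 0, 0]],
    [1, [0, 0, -18], [0, 0, 0]],
    [1, [0, 0, -18], [0, 0, 0]],
  ],
)

```text
clock: 4.58
position: [0.5248, 0.002, 0.0116]
ee_rot: [-3.141, 0.001, 0.338]
contact_force: [-0.4, 0.0, -1.1]
grip_width: 0.998
grasp_force: 0.0
```

```bash
python3 - <<'E'
from h import *
im,W=cloud('scene');np.savez('s5.npz',im=im,W=W)
cv2.imwrite('pics/s5.png',cv2.resize(np.clip(im[150:235,215:305,::-1].astype(float)*1.6,0,255).astype(np.uint8),(630,595),interpolation=cv2.INTER_CUBIC))
E
```

```text
(no output)
```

View pics/s5.png

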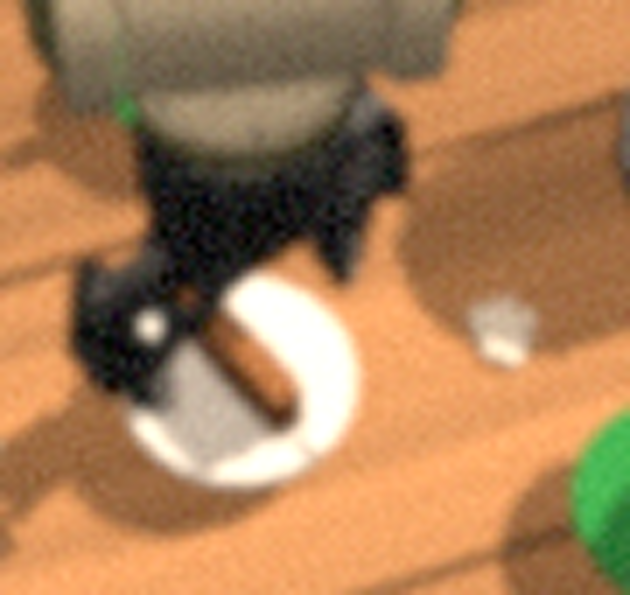

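```bash
python3 - <<'E'
from h import *
d=np.load('s5.npz');W=d['W'];im=d['im'].astype(int)
t=np.array([np.sin(.337),-np.cos(.337)]);ax=np.array([np.cos(.337),np.sin(.337)])
m=(np.hypot(W[...,0]-.525,W[...,1]-.002)<.075)&(W[...,2]>.03)&(W[...,2]<.14)&(im.max(-1)<75)
Q=W[m];r=Q[:,:2]-[.525,.002];a=r@ax*1000;b=r@t*1000
for s in(1,-1):
  k=np.abs(b*s-48)<14
  o=np.argsort(Q[k,2]);print(s,[(int(x),int(y),int(z)) for x,y,z in zip(a[k][o],b[k][o],Q[k,2][o]*1000)][:30])
E
```

```text
1 [(9, 47, 75), (0, 54, 75), (7, 49, 75), (6, 52, 77), (8, 47, 79), (6, 55, 80), (5, 54, 83), (9, 50, 84), (12, 46, 85), (8, 47, 85), (8, 49, 87), (9, 54, 88), (13, 46, 91), (6, 55, 91), (8, 53, 91), (12, 46, 95), (8, 52, 96), (7, 55, 99), (14, 50, 102), (8, 55, 105), (15, 47, 106), (13, 49, 106), (14, 54, 107), (11, 54, 108), (13, 46, 108), (12, 49, 109), (13, 53, 109), (8, 55, 109), (10, 53, 110), (4, 46, 110)]
-1 [(-5, -44, 68), (2, -44, 69), (8, -43, 72), (0, -42, 72), (-1, -44, 74), (2, -44, 74), (7, -44, 75), (-5, -44, 75), (11, -44, 75), (5, -45, 77), (-2, -44, 78), (2, -44, 79), (11, -44, 80), (11, -47, 82), (1, -45, 82), (6, -44, 84), (10, -44, 85), (10, -44, 88), (6, -44, 90), (13, -45, 92), (10, -47, 96), (12, -45, 96), (11, -43, 97), (9, -45, 97), (13, -48, 99), (13, -48, 104), (13, -44, 108), (0, -52, 110), (6, -53, 110), (13, -47, 111)]
```

>>> jog_arm(
  series=[
    [1, [0, 0, -5], [0, 0, 0]],
    [1, [0, 0, -10], [0, 0, 0]],
    [1, [0, 0, -15], [0, 0, 0]],
    [1, [0, 0, -15], [0, 0, 0]],
  ],
)

```text
clock: 4.97
position: [0.5247, 0.002, -0.0036]
ee_rot: [-3.141, 0.002, 0.337]
contact_force: [-0.4, 0.7, -0.3]
grip_width: 0.998
grasp_force: 0.0
```

```bash
cat > tip.py <<'E'
from h import *
im,W=cloud('scene');im=im.astype(int)
o=manip.get_obs();p=o['position'];y=o['ee_rot'][2];print(p,o['contact_force'],o['joint_pos'])
t=np.array([np.sin(y),-np.cos(y)]);ax=np.array([np.cos(y),np.sin(y)])
m=(np.hypot(*(W[...,:2]-p[:2]).transpose(2,0,1))<.075)&(W[...,2]>.03)&(W[...,2]<.14)&(im.max(-1)<90)
Q=W[m];r=Q[:,:2]-p[:2];a=r@ax*1000;b=r@t*1000
for s in(1,-1):
  k=np.abs(b*s-48)<14
  q=np.argsort(Q[k,2]);print(s,[(int(x),int(y),int(z)) for x,y,z in zip(a[k][q],b[k][q],Q[k,2][q]*1000)][:14])
E
python3 tip.py
```

```text
[ 0.52495413  0.00201836 -0.00304108] [0.83799545 0.2177604  0.61398422] [-2.19552494e-01  5.58030582e-01  1.70938193e+00  5.25539025e-06
  8.75407183e-01  1.01370391e+00]
1 [(2, 53, 56), (12, 43, 58), (9, 48, 59), (8, 47, 62), (13, 47, 64), (8, 54, 64), (9, 52, 64), (12, 43, 64), (4, 54, 64), (11, 46, 65), (8, 50, 65), (8, 47, 68), (13, 44, 71), (4, 54, 71)]
-1 [(-6, -45, 51), (3, -44, 53), (8, -44, 54), (0, -43, 56), (7, -45, 57), (0, -44, 59), (11, -44, 59), (3, -44, 60), (-2, -45, 60), (-4, -43, 61), (6, -45, 62), (11, -44, 63), (2, -44, 64), (10, -45, 66)]
```

The fingertips really sit about 40 mm above the stated TCP z. I'll go 4 mm lower and close.

>>> jog_arm(
  series=[
    [1, [0, 0, -4], [0, 0, 0]],
    [1, [0, 0, -4], [0, 0, 0]],
    [0, [0, 0, -4], [0, 0, 0]],
    [0, [0, 0, -4], [0, 0, 0]],
    [0, [0, 0, -4], [0, 0, 0]],
  ],
)

```text
clock: 5.43
position: [0.5255, 0.0019, -0.0062]
ee_rot: [3.141, -0.0, 0.338]
contact_force: [0.4, -0.3, 0.4]
grip_width: 0.602
grasp_force: 0.0
```

>>> jog_arm(
  series=[
    [0, [0, 0, 0], [0, 0, 0]],
    [0, [0, 0, 0], [0, 0, 0]],
    [0, [0, 0, 0], [0, 0, 0]],
    [0, [0, 0, 0], [0, 0, 0]],
    [0, [0, 0, 0], [0, 0, 0]],
  ],
)

```text
clock: 5.85
position: [0.5256, 0.0019, -0.0062]
ee_rot: [3.141, -0.0, 0.338]
contact_force: [-0.6, 0.2, 2.3]
grip_width: 0.156
grasp_force: 49.5
```

Gripped, with a width of 13 mm and a force of 49 N. Lift.

>>> jog_arm(
  series=[
    [0, [0, 0, 10], [0, 0, 0]],
    [0, [0, 0, 35], [0, 0, 0]],
    [0, [0, 0, 70], [0, 0, 0]],
    [0, [0, 0, 105], [0, 0, 0]],
    [0, [0, 0, 140], [0, 0, 0]],
  ],
)

```text
clock: 6.27
position: [0.5247, 0.0021, 0.1356]
ee_rot: [-3.141, 0.001, 0.338]
contact_force: [0.9, 0.1, -1.6]
grip_width: 0.157
grasp_force: 48.9
```

>>> jog_arm(
  series=[
    [0, [0, 0, 20], [0, 0, 3]],
    [0, [0, 30, 20], [0, 0, 6]],
    [0, [-10, 65, 20], [0, 0, 10]],
    [0, [-20, 100, 20], [0, 0, 14]],
    [0, [-25, 135, 20], [0, 0, 18]],
  ],
)

```text
clock: 6.68
position: [0.4989, 0.1383, 0.1541]
ee_rot: [-3.141, 0.0, 0.655]
contact_force: [1.2, 0.1, -1.9]
grip_width: 0.156
grasp_force: 49.1
```

>>> jog_arm(
  series=[
    [0, [0, 30, 0], [0, 0, 2]],
    [0, [-10, 60, 0], [0, 0, 3]],
    [0, [-15, 90, 0], [0, 0, 3]],
    [0, [-18, 112, 0], [0, 0, 3]],
    [0, [-18, 112, 0], [0, 0, 3]],
  ],
)

```text
clock: 7.1
position: [0.4809, 0.2523, 0.1539]
ee_rot: [-3.141, -0.0, 0.708]
contact_force: [0.3, 0.2, -2.4]
grip_width: 0.154
grasp_force: 49.2
```

>>> jog_arm(
  series=[
    [0, [0, 0, 0], [0, 0, 0]],
    [0, [0, 0, 0], [0, 0, 0]],
  ],
)

```text
clock: 7.27
position: [0.4822, 0.2484, 0.1537]
ee_rot: [3.142, 0.0, 0.704]
contact_force: [0.7, 0.3, -2.4]
grip_width: 0.153
grasp_force: 49.2
```

>>> jog_arm(
  series=[
    [0, [0, 3, 0], [0, 0, 1]],
    [0, [0, 3, -10], [0, 0, 1]],
    [0, [0, 3, -20], [0, 0, 1]],
    [0, [0, 3, -20], [0, 0, 1]],
    [0, [0, 3, -20], [0, 0, 1]],
  ],
)

```text
clock: 7.68
position: [0.482, 0.2515, 0.1326]
ee_rot: [-3.141, 0.002, 0.721]
contact_force: [-0.2, 0.3, -2.2]
grip_width: 0.154
grasp_force: 49.1
```

```bash
cat > lid.py <<'E'
from h import *
from scipy.optimize import least_squares
o=manip.get_obs();p=o['position'];print(p,o['ee_rot'],o['contact_force'])
im,W=cloud('scene');np.savez('s6.npz',im=im,W=W);I=im.astype(int)
zr=p[2]+.006+.027
m=(np.hypot(W[...,0]-p[0],W[...,1]-p[1])<.07)&(np.abs(W[...,2]-zr)<.012)&(I.min(-1)>70)&(I.max(-1)-I.min(-1)<60)
Q=W[m]; print(len(Q),'z med',np.median(Q[:,2]),zr)
A=np.c_[Q[:,:2],np.ones(len(Q))];print('plane',np.linalg.lstsq(A,Q[:,2],rcond=None)[0])
# outline by angle: outermost
r=Q[:,:2]-p[:2];an=np.arctan2(r[:,1],r[:,0]);B=[]
for k in np.arange(-np.pi,np.pi,.15):
    s=np.flatnonzero((an>=k)&(an<k+.15))
    if len(s)>2: B.append(Q[s[np.argmax(np.hypot(*r[s].T))],:2])
B=np.array(B)
f=least_squares(lambda c:np.hypot(*(B-c).T)-.0465,p[:2],loss='soft_l1',f_scale=.002)
print('rim centre',f.x*1000,'n',len(B),'res',np.median(np.abs(f.fun))*1000)
cv2.imwrite('pics/s6.png',cv2.resize(np.clip(im[120:215,280:380,::-1].astype(float)*1.4,0,255).astype(np.uint8),(630,598),interpolation=cv2.INTER_CUBIC))
E
python3 lid.py
```

```text
[0.48195523 0.25146574 0.13261176] [-3.14071753e+00  1.86715346e-03  7.20909894e-01] [-0.1971297   0.30059291 -2.24203622]
476 z med 0.16606104912884007 0.16561175652175922
plane [-0.00984674  0.00804588  0.16893352]
rim centre [483.62347818 251.99998101] n 34 res 0.44956239713131796
```

View pics/s6.png

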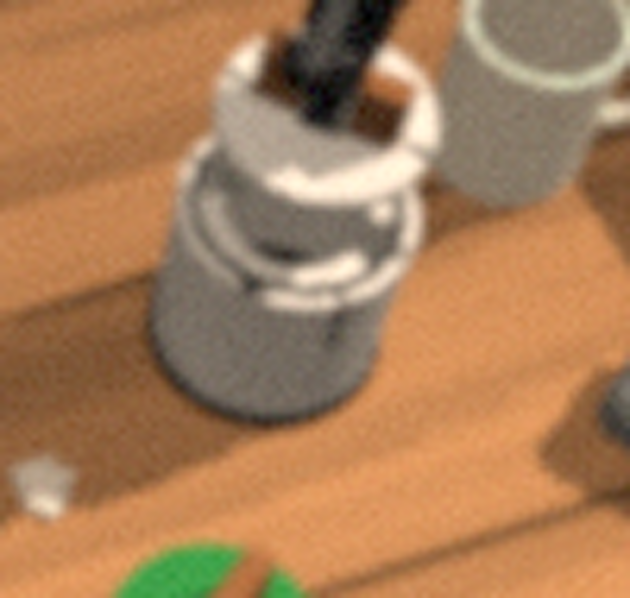

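The lid hangs level above the mouth, with its front lug at about (383,212) over the notch side. Rim centre is within 1 mm of the canister axis. I'll ease down, watching the force.

>>> jog_arm(
  series=[
    [0, [0, -1, -10], [0, 0, 0]],
    [0, [0, -1, -20], [0, 0, 0]],
    [0, [0, -1, -30], [0, 0, 0]],
    [0, [0, -1, -32], [0, 0, 0]],
    [0, [0, -1, -32], [0, 0, 0]],
  ],
)

```text
clock: 8.15
position: [0.4818, 0.2508, 0.1004]
ee_rot: [-3.141, 0.002, 0.721]
contact_force: [-0.7, -0.4, -2.1]
grip_width: 0.155
grasp_force: 49.2
```

>>> jog_arm(
  series=[
    [0, [0, 0, -1], [0, 0, 0]],
    [0, [0, 0, -2], [0, 0, 0]],
    [0, [0, 0, -3], [0, 0, 0]],
    [0, [0, 0, -4], [0, 0, 0]],
    [0, [0, 0, -4], [0, 0, 0]],
  ],
)

```text
clock: 8.57
position: [0.4823, 0.2509, 0.0976]
ee_rot: [-3.142, -0.0, 0.721]
contact_force: [-0.5, 0.4, -1.5]
grip_width: 0.155
grasp_force: 49.2
```

>>> jog_arm(
  series=[
    [0, [0, 0, -1], [0, 0, 0]],
    [0, [0, 0, -2], [0, 0, 0]],
    [0, [0, 0, -3], [0, 0, 0]],
  ],
)

```text
clock: 8.82
position: [0.4824, 0.2509, 0.0946]
ee_rot: [3.142, -0.0, 0.722]
contact_force: [0.9, -1.1, -1.3]
grip_width: 0.156
grasp_force: 49.2
```

>>> jog_arm(
  series=[
    [0, [0, 0, -1], [0, 0, 0]],
    [0, [0, 0, -2], [0, 0, 0]],
    [0, [0, 0, -3], [0, 0, 0]],
  ],
)

```text
clock: 9.07
position: [0.4824, 0.2509, 0.0915]
ee_rot: [-3.142, -0.0, 0.722]
contact_force: [-0.1, 0.1, -1.0]
grip_width: 0.159
grasp_force: 49.2
```

>>> jog_arm(
  series=[
    [0, [0, 0, -1], [0, 0, 0]],
    [0, [0, 0, -2], [0, 0, 0]],
    [0, [0, 0, -3], [0, 0, 0]],
  ],
)

```text
clock: 9.32
position: [0.4824, 0.2509, 0.0885]
ee_rot: [3.142, 0.0, 0.721]
contact_force: [-0.1, 0.5, -2.3]
grip_width: 0.155
grasp_force: 49.2
```

>>> jog_arm(
  series=[
    [0, [0, 0, -1], [0, 0, 0]],
    [0, [0, 0, -2], [0, 0, 0]],
    [0, [0, 0, -3], [0, 0, 0]],
  ],
)

```text
clock: 9.57
position: [0.4824, 0.2509, 0.0855]
ee_rot: [3.142, -0.0, 0.721]
contact_force: [0.6, -0.0, -1.9]
grip_width: 0.161
grasp_force: 49.2
```

Going in freely.

>>> jog_arm(
  series=[
    [0, [0, 0, -1], [0, 0, 0]],
    [0, [0, 0, -2], [0, 0, 0]],
    [0, [0, 0, -3], [0, 0, 0]],
    [0, [0, 0, -4], [0, 0, 0]],
    [0, [0, 0, -5], [0, 0, 0]],
  ],
)

```text
clock: 9.98
position: [0.4823, 0.2509, 0.0805]
ee_rot: [-3.142, 0.0, 0.722]
contact_force: [-0.4, 0.4, -1.9]
grip_width: 0.158
grasp_force: 49.2
```

>>> jog_arm(
  series=[
    [0, [0, 0, -1], [0, 0, 0]],
    [0, [0, 0, -2], [0, 0, 0]],
    [0, [0, 0, -3], [0, 0, 0]],
  ],
)

```text
clock: 10.23
position: [0.4823, 0.2509, 0.0775]
ee_rot: [-3.142, 0.0, 0.722]
contact_force: [-0.1, 0.5, -0.9]
grip_width: 0.157
grasp_force: 49.2
```

>>> jog_arm(
  series=[
    [0, [0, 0, -1], [0, 0, 0]],
    [0, [0, 0, -2], [0, 0, 0]],
    [0, [0, 0, -2], [0, 0, 0]],
  ],
)

```text
clock: 10.48
position: [0.4822, 0.2509, 0.0754]
ee_rot: [-3.141, 0.0, 0.722]
contact_force: [0.2, -1.0, -1.6]
grip_width: 0.155
grasp_force: 49.2
```

>>> jog_arm(
  series=[
    [0, [0, 0, -0.5], [0, 0, 0]],
    [0, [0, 0, -1], [0, 0, 0]],
    [0, [0, 0, -1], [0, 0, 0]],
  ],
)

```text
clock: 10.73
position: [0.4823, 0.2509, 0.0745]
ee_rot: [-3.142, 0.0, 0.721]
contact_force: [-0.9, 0.4, -1.4]
grip_width: 0.154
grasp_force: 49.2
```

>>> jog_arm(
  series=[
    [0, [0, 0, -0.5], [0, 0, 0]],
    [0, [0, 0, -1], [0, 0, 0]],
    [0, [0, 0, -1], [0, 0, 0]],
  ],
)

```text
clock: 10.98
position: [0.4824, 0.251, 0.0738]
ee_rot: [3.142, -0.0, 0.722]
contact_force: [-1.1, 0.6, 0.8]
grip_width: 0.154
grasp_force: 49.6
```

>>> jog_arm(
  series=[
    [0, [0, 0, -0.3], [0, 0, 0]],
    [0, [0, 0, -0.6], [0, 0, 0]],
    [0, [0, 0, -0.6], [0, 0, 0]],
  ],
)

```text
clock: 11.23
position: [0.4825, 0.251, 0.0733]
ee_rot: [3.141, -0.0, 0.722]
contact_force: [-1.2, -0.1, 2.8]
grip_width: 0.149
grasp_force: 49.9
```

The seal is in contact at about +5 N and the lid is down. Now I'll turn it clockwise in stages.

>>> jog_arm(
  series=[
    [0, [0, 0, 0], [0, 0, -3]],
    [0, [0, 0, 0], [0, 0, -6]],
    [0, [0, 0, 0], [0, 0, -9]],
    [0, [0, 0, 0], [0, 0, -12]],
    [0, [0, 0, 0], [0, 0, -15]],
  ],
  force=80,
)

```text
clock: 11.65
position: [0.4829, 0.2506, 0.0734]
ee_rot: [3.141, -0.001, 0.458]
contact_force: [1.9, -2.6, 4.0]
grip_width: 0.153
grasp_force: 81.6
```

```bash
python3 - <<'E'
from h import *
o=manip.get_obs();print(o['torque'],o['ee_rot'],o['contact_force'],o['joint_pos'])
E
```

```text
[-0.39711065  0.07110209  0.20601507] [ 3.14050071e+00 -1.00748058e-03  4.57534294e-01] [ 1.89181669 -2.61181898  3.97804251] [ 2.63794489e-01  4.77871189e-01  1.59638957e+00 -1.00252484e-03
  1.06613324e+00  1.37754128e+00]
```

>>> jog_arm(
  series=[
    [0, [0, 0, 0], [0, 0, -3]],
    [0, [0, 0, 0], [0, 0, -6]],
    [0, [0, 0, 0], [0, 0, -9]],
    [0, [0, 0, 0], [0, 0, -12]],
    [0, [0, 0, 0], [0, 0, -15]],
  ],
)

```text
clock: 12.07
position: [0.483, 0.2504, 0.0734]
ee_rot: [3.14, -0.001, 0.196]
contact_force: [1.2, -3.2, 3.0]
grip_width: 0.151
grasp_force: 81.6
```

>>> jog_arm(
  series=[
    [0, [0, 0, 0], [0, 0, -3]],
    [0, [0, 0, 0], [0, 0, -6]],
    [0, [0, 0, 0], [0, 0, -9]],
    [0, [0, 0, 0], [0, 0, -12]],
    [0, [0, 0, 0], [0, 0, -12]],
  ],
)

```text
clock: 12.48
position: [0.4831, 0.2503, 0.0734]
ee_rot: [3.141, -0.002, -0.013]
contact_force: [1.6, -5.2, 3.0]
grip_width: 0.147
grasp_force: 81.6
```

```bash
sed -i 's/s6/s7/g' lid.py; python3 lid.py; python3 - <<'E'
from h import *
o=manip.get_obs();print(o['torque'],np.degrees(o['ee_rot'][2]))
d=np.load('s7.npz');W=d['W'];I=d['im'].astype(int);p=o['position']
m=(np.hypot(W[...,0]-p[0],W[...,1]-p[1])<.04)&(W[...,2]>.125)&(W[...,2]<.148)&(I[...,0]-I[...,2]>25)
q=(W[m][:,:2]*1000).astype(np.float32);print(len(q),cv2.minAreaRect(q))
E
```

```text
[0.48311509 0.25032799 0.07342065] [ 3.14067719e+00 -1.72938044e-03 -1.31544672e-02] [ 1.59130603 -5.22055952  3.03494965]
648 z med 0.10604902188282966 0.10642064872749141
plane [-0.02709979  0.0275871   0.11160889]
rim centre [490.44469622 247.91343231] n 32 res 4.523573100183042
[-0.76563204 -0.37034754  0.07636637] -0.60723332031337
78 ((486.5241394042969, 258.29388427734375), (30.04414939880371, 64.60610961914062), 85.58621978759766)
```

View pics/s7.png

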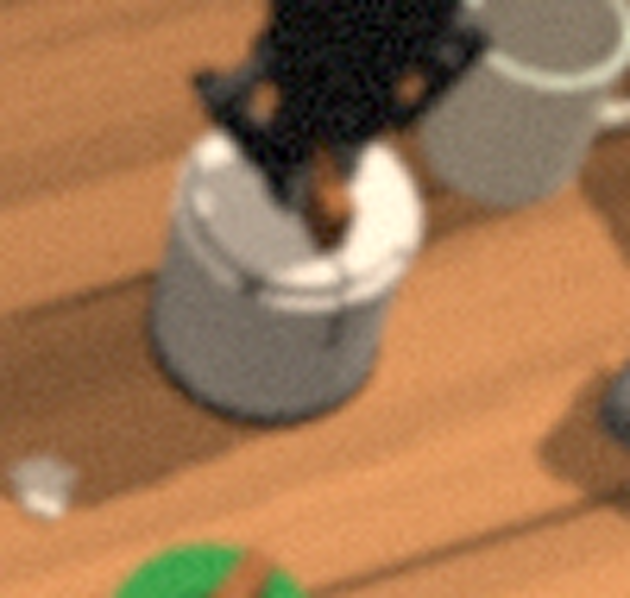

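The bar's near end at (330,235) points almost at the rib at (338,290-340), about 3.5° short.

>>> jog_arm(
  series=[
    [0, [0, 0, 0], [0, 0, -1.5]],
    [0, [0, 0, 0], [0, 0, -3.5]],
    [0, [0, 0, 0], [0, 0, -3.5]],
    [0, [0, 0, 0], [0, 0, -3.5]],
    [0, [0, 0, 0], [0, 0, -3.5]],
  ],
)

```text
clock: 12.95
position: [0.483, 0.2505, 0.0733]
ee_rot: [3.141, -0.001, -0.071]
contact_force: [2.4, -4.3, 3.4]
grip_width: 0.153
grasp_force: 81.7
```

```bash
python3 - <<'E'
from h import *
o=manip.get_obs();print(o['torque'],np.degrees(o['ee_rot'][2]))
im,W=cloud('scene')
cv2.imwrite('pics/s8.png',cv2.resize(np.clip(im[140:185,300:355,::-1].astype(float)*1.4,0,255).astype(np.uint8),(715,585),interpolation=cv2.INTER_CUBIC))
E
```

```text
[-0.74487138 -0.23567637  0.07226718] -4.0482736182237185
```

View pics/s8.png

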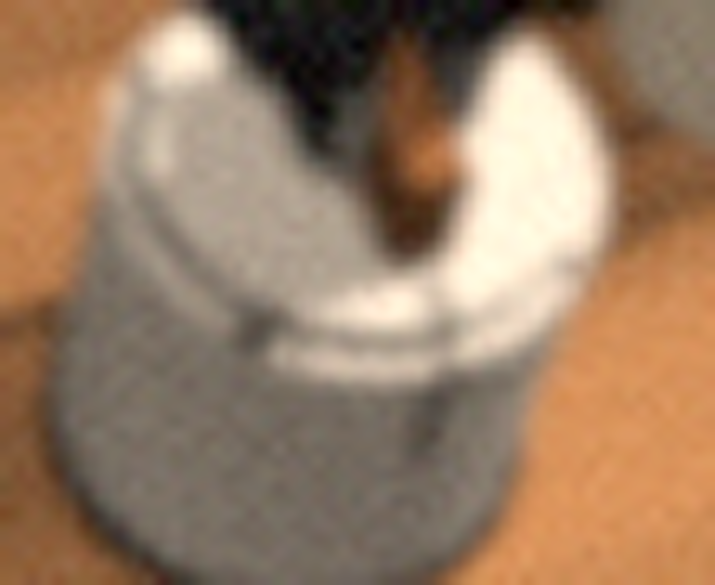

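The lid's line mark at (440,295) lines up with the rib at (438,350-440). The lid is seated, gripped and still, so I'll hand it in.

```bash
python3 -c "
from rig import manip
print(manip.close_job())"
```

```text
the job is handed in; nothing more can be done
None
```

The white bar-grip lid is down in the canister's mouth, turned about 45° clockwise to the half-way rib without clicking, and still held in the gripper; the job is handed in, with no verdict returned.

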